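# Clamp a jar in the one-hand jar clamp

### The job

Swing the keeper bar of the jar clamp shut until it is home in its detent. Then pump the black trigger towards the fixed grey handle, in repeated strokes, until the jaw's springy rubber pad has pinned the glass jar against the fence; move the jaw by the trigger only, never by pushing on it. Finish still holding the trigger squeezed, so that the pad keeps pressing the jar firmly but gently (about 1 kg of push, never more than 3 kg), with the jar standing upright and the plate, the muffin cup and the spatula left alone.

Things in the scene. Friction and masses are not known exactly. Their poses are not given: they have to be found in the camera images.
- clamp: Jar clamp fixed to the counter: white board 150 (x) by 380 (y) by 15 mm. Origin on the counter under the board (it spans y -195 to +185 mm); z up, y along its length from trigger end to fence end, x across, the jar's open side being -x. 'Clamp frame' below means mm in this frame. From -y to +y: trigger, fixed handle, sliding jaw with pad, jar, fence.
- handle_mid (a point): Middle of the fixed grey handle plate: 52 wide (x), 12 thick (y), from z 58 to 110; this point is at clamp frame (0, -81, 85). It does not move.
- trigger_mid (a point): Middle of the black trigger plate, 40 wide (x), 12 thick (y), from z 54 to 110; parallel to the handle, on its -y side. At rest it is at clamp frame (0, -115, 85), so that the two outer faces are 46 mm apart; fully squeezed 28 mm apart. It slides along clamp +y only; its axes are the clamp's.
- trigger: The black sliding trigger; origin at clamp frame (0, travel, 0), travel 0 at rest, 18 fully squeezed. Its return spring pushes 2 N at rest, 5 N fully squeezed. A squeeze drives the jaw 1 to 1 through a pawl after up to 7 mm of lost motion; let right out, the pawl rides back over the rack's teeth (7 mm pitch) and the jaw stays. A full stroke moves the jaw about 14 mm.
- jaw: Sliding jaw: grey head 50 wide (x), 28 thick (y), top at z 83, and its toothed steel rack (20 wide, top z 34) running back under handle and trigger. Origin at clamp frame (0, travel, 0), head centred 12 mm to -y of it. Travel starts at 0 to 18 mm; about 3 N of friction keeps it in place; the pad meets the jar on the fence at about 64. Do not touch it: move it by the trigger.
- pad: Black rubber pad in front of the jaw head, 46 wide, 10 thick, z 35 to 75, on springs: it sinks back by up to 10 mm, its push rising from 2.4 N (touching) by 0.8 N per mm to 10.4 N; sunk fully, its push is the push on the trigger less trigger spring and jaw friction. Origin at clamp frame (0, jaw travel less what it has sunk, 0). Do not touch it.
- pad_face (a point): Middle of the pad's front face; clamp frame y = 26 mm + jaw travel, less what the pad has sunk in, z 55.
- keeper (a joint): Angle in rad of the steel keeper bar about an upright hinge: 0 = shut against its stop, bar lying along the clamp's length on the -x side of the jar; positive = swung open, bar end out to clamp -x (starts 0.6 to 1.1). The spring detent resists with about 3 to 5 N at the bar's end between 0.11 and 0.05 rad and then holds it shut at 0. Home: below 0.03.
- keeper_hinge (a point): Hinge axis of the keeper bar at bar height, clamp frame (-48, 155, 52).
- keeper_knob (a point): Point on the upright black knob of the keeper bar: a round post 14 mm in diameter, z 59 to 100, 82 mm from the hinge axis; this point is on its axis at z 85. Shut, it is at clamp frame (-48, 73). The bar under it is 10 thick, 100 long, z 45 to 59.
- fence: Fixed aluminium fence at the +y end, 110 wide (x), 16 thick, top at z 85; the face towards the jar is at clamp frame y = 150. Its origin coincides with the clamp's, and it is fixed to it.
- jar: Closed amber glass jar with paper label and steel cap, 60 mm in diameter, 85 high, about 300 g, standing loose on the board (top at z 100) between pad and fence, 2 to 10 mm off the fence. Origin at the centre of its underside, z up.
- plate: White ceramic plate, 200 mm across, 20 high, left of the clamp. Origin under its centre. Leave alone.
- muffin_cup: Pink silicone muffin cup, 70 mm across, 35 high, right of the clamp. Origin under its centre. Leave alone.
- spatula: Bamboo spatula, 280 mm long, lying right of the clamp, its length along its x axis. Leave alone.
- catch (a point): Top of the keeper's catch post (24 by 20 mm, with the sprung detent ball on its +y side), clamp frame (-53.5, 31, 60).
- bay_wall (a point): Middle of the top of the fixed aluminium wall on the far side of the jar's bay: 12 thick (x), 105 long (y), clamp frame (50, 113, 65).
There are look-alikes about, which are no part of the job. Of the things that look like the jar, the middle-sized one is meant.

How it is judged (in metres and radians):
On the way, in this order (a step that is already met when the one before it is completed fails the run):
1. the keeper bar is shut, home in its detent (value of joint keeper below 0.03 rad), for 0.2 s.
2. the pad, driven by the squeezed trigger, presses the jar against the fence (contact force between pad and jar above 4.5 N and contact force between jar and fence above 2.5 N and contact force between the fingers and trigger above 4 N), for 0.2 s.
At the end, for the whole second after the job is handed in: Keeper bar within 0.03 rad of shut; pad pressing the jar with 4.5 to 30 N and the jar pressing the fence with over 2.5 N; the fingers still squeezing the trigger with over 4 N; jar upright within 0.1 rad and still (all of step 2 and value of joint keeper below 0.03 rad and contact force between pad and jar below 30 N and angle between jar's own z axis and vertical below 0.1 rad and linear speed of jar below 0.02 m/s); the arm keeps its last pose, push and grip.
It fails at once if the jar is crushed: the pad presses it with more than 40 N (contact force between pad and jar above 40 N).
It fails at once if the jaw or its pad is pushed directly by the robot (contact force between any of the arm, the fingers and jaw above 2 N or contact force between any of the arm, the fingers and pad above 2 N).
It fails at once if the jar is tipped or lifted (angle between jar's own z axis and vertical above 0.3 rad or height (world z) of jar above 0.04 m).
It fails at once if the plate, the muffin cup or the spatula is moved (distance of any of plate, muffin_cup, spatula from where it was at the start of the episode above 0.03 m).
It also fails if it takes over 64 s, if anything falls off the work surface, if the arm or the gripper's body presses on something with over 40 N, if the wrist force passes 120 N, or if a joint passes its speed limit or range.

### The arm

A 6-joint arm with a two-finger parallel gripper is mounted at the origin on the work surface. World frame = base frame: x ahead of the robot, y to its left, z up, the work surface at z = 0. Lengths are in mm, angles in degrees, forces in N, time in s.
With the tool pointing down it reaches from about 300 to 850 mm from the base axis. Payload 4.2 kg.
Tool frame: the origin (TCP) lies on the centre line of the jaws, within the pads' length; the fingertips stand 14 mm ahead of it and the grasp point (between the pads) lies 5 mm behind it (env.finger_overhang is the z of the fingertips in the tool frame, in mm); z points along the fingers, y is the line along which they close (so a half turn about z gives the same grasp; the last joint's range is limited). The gripper opens to 91 mm and grips with 3 to 60 N. Pads are 32 mm wide; open, the fingers measure 118 mm over their backs; the gripper's body (76 mm by 178 mm) begins 60 mm behind the grasp point.
Start: joints at [62.796, 18.312, 89.639, -0, 72.044, -1.146], TCP at [252.592, 516.565, 227.976] pointing down, gripper open.
Joint ranges: [-177.97, 177.97], [-48.28, 115.42], [12.27, 149.76], [-77.06, 257.06], [2.81, 150.46], [-146.56, 146.56]. Speed limits (degrees/s): [147.25, 147.25, 180, 180, 180, 180].

### API

Orientations are given as [roll, pitch, yaw] about the fixed x, y, z axes, in that order (R = Rz(yaw) Ry(pitch) Rx(roll)).
In Python, from workcell import sensors, viewer, env gives the robot as it stands. The module is installed in compiled form; this text tells all that it offers.
- The arm moves only by the tool step_arm, never from a script. Its argument "plan" is one flat list of numbers, 6 for each row, row after row: the shift along the tool's x, y, z in cm, then the turn, a rotation vector about the tool's x, y, z in rad. In form: [x, y, z, wx, wy, wz, x, y, z, wx, wy, wz, ...]. A call has 1 to 5 rows; each row shifts and turns the commanded pose from where the row before left it, along the tool's axes as they then stand; what a row does not reach is not made up. A row lasts 1/12 s, in which the tool goes at most 41.7 mm and 7.16 degrees, less where a joint would pass 70% of its speed; a pose out of reach is approached as far as the arm can. A call is refused whole if a number of a shift passes 4.17 or a number of a turn 0.125, either way. A call with a gripper value outside its range is refused whole. "hand" is the finger opening in cm, from 0 to 9.12, set as the call begins (left out, the last holds). The fingers move at their own pace and stop on an object; "newtons" is the grip in N (left out, the last holds). Time passes only in rows, so rows that do not move let the fingers close. It gives the time, the measured TCP pose, the force, the opening and the grip force at its end, in the units of the state.
- sensors.state(): the state, without advancing time (a new reading comes with each control period).
- viewer.grab_frame(name): name is "scene" or "top"; returns a dict with "img" (384x512x3 uint8, red, green, blue), "fx", "fy", "cx", "cy" (pixels), "position" and "attitude" of the camera in the world. Camera axes: x right, y down, z forward; pixel columns grow to the right and rows downward; lengths in mm; the calibration is good to about 2 mm. A picture is of the moment at which its call begins. There is no depth.
- env.job_done(): hands the job in; it is judged then, once.
Trained networks look in a picture, given as the dict that the camera call returned (one of the last four; its "shot" number tells which), for a name from the list of things; names that differ only in an ending like _2 or _b are one class to them, and where a whole thing is asked for, a point or a joint stands for the part that bears it (a point fixed in the world has none). Each returns a list of dicts, best first, with "score" (0 to 1); they miss things now and then, are a little off and sometimes report something else, mostly with a low value. They report only what shows in the picture. A call takes as long as a camera call. They do not tell look-alikes from the thing itself.
- viewer.boxes_of(name, picture): "location" ([column, row] in pixels, amid what is visible of it).
- viewer.pinpoint(name, picture): "location" ([column, row] in pixels: a listed point, or the origin of a listed thing).
The state is a dict: "time_s": time; "qpos": joint angles; "qvel": joint speeds; "effort": joint torques, N m; "ee_pos": TCP position; "ee_rot": TCP orientation; "force": force on the tool from outside, world axes, zero at the start; "torque": the same for the moment, N m; "gripper_width": finger opening in mm; "gripper_force": force on a finger pad.
Only numpy, scipy, OpenCV 4.12 (cv2) and the standard library are available. Lean on these libraries where they do the work, as an engineer would, in place of code of your own. Each camera call takes 0.05 s, during which the arm holds its last target. There are 200 camera calls.

## Working session

There is one attempt and no reset: what is moved stays moved. The work goes in short steps, Python scripts to look and compute and a tool call to move; the robot and the scene stay as the last step left them, time stands still between calls to the robot, and variables do not carry over. Pictures are saved under pics/ and viewed, at most 10 in all, crops included, and the job is handed in when it is done.

Besides the shell and the picture viewer there is one more tool, called as name(argument=value, ...), one argument or row to a line, values as JSON. step_arm: Moves the arm, as the interface text tells. Its arguments: {"type":"object","properties":{"plan":{"type":"array","items":{"type":"number"}},"hand":{"type":"number"},"newtons":{"type":"number"}},"required":["plan"]}

```bash
mkdir -p pics; cat > h.py <<'E'
import numpy as np, cv2
from scipy.spatial.transform import Rotation as R
from workcell import sensors, viewer, env
def cam(f):
    a=np.array(f["attitude"],float)
    if a.shape==(3,3): return a
    if a.shape==(4,): raise Exception("quat")
    return R.from_euler('xyz',a,degrees=True).as_matrix()
def ray(f,uv):
    d=np.array([(uv[0]-f["cx"])/f["fx"],(uv[1]-f["cy"])/f["fy"],1.])
    return np.array(f["position"],float),cam(f)@d
def onz(f,uv,z):
    p,d=ray(f,uv); return p+d*(z-p[2])/d[2]
def proj(f,P):
    c=cam(f).T@(np.array(P,float)-np.array(f["position"]));return np.array([f["fx"]*c[0]/c[2]+f["cx"],f["fy"]*c[1]/c[2]+f["cy"]])
def tri(fs,uvs):
    A=np.zeros((3,3));b=np.zeros(3)
    for f,u in zip(fs,uvs):
        p,d=ray(f,u);d/=np.linalg.norm(d);M=np.eye(3)-np.outer(d,d);A+=M;b+=M@p
    return np.linalg.solve(A,b)
E
python3 - <<'E'
from h import *
fs={n:viewer.grab_frame(n) for n in("scene","top")}
for n,f in fs.items():
    cv2.imwrite(f"pics/{n}0.png",f["img"][:,:,::-1]);print(n,f["position"],f["attitude"],f["fx"],f["cx"],f["cy"])
zs=dict(handle_mid=85,trigger_mid=85,keeper_hinge=52,keeper_knob=85,catch=60,bay_wall=65,pad_face=55,jar=15,clamp=0,plate=0,muffin_cup=0,spatula=0)
for k,z in zs.items():
    for n,f in fs.items():
        for r in viewer.pinpoint(k,f)[:4]:
            if r["score"]>.2: print(k,n,round(r["score"],2),np.round(r["location"],1),onz(f,r["location"],z).round(1))
s=sensors.state();print(s)
a=fs["scene"]["img"];b=fs["top"]["img"]
cv2.imwrite("pics/both.png",cv2.resize(np.vstack([a,b])[:,:,::-1],None,fx=.78,fy=.78))
E
```

```text
scene [1078.31711054 -364.52487975  873.8862975 ] [-142.58558486    0.16342931   54.56775376] 381.4660005665395 256.0988693486854 193.98912692035037
top [536.46526932  15.8058438  996.12388314] [-175.9734033    -1.28268239  -90.65531756] 346.7484479804915 257.0959998125545 196.0846687678945
handle_mid scene 0.83 [256.8 205.3] [615.9 -36.1  85. ]
handle_mid scene 0.28 [250.6 210.9] [620.9 -58.9  85. ]
handle_mid top 0.64 [267.9 190.1] [615.9 -34.   85. ]
handle_mid top 0.6 [280.  185.8] [627.  -66.2  85. ]
handle_mid top 0.26 [226.  197.9] [596.4  76.5  85. ]
trigger_mid scene 0.81 [247.9 209.2] [612.7 -61.4  85. ]
trigger_mid top 0.62 [236.9 199.3] [592.4  47.9  85. ]
trigger_mid top 0.47 [277.7 190.9] [613.6 -59.9  85. ]
keeper_hinge scene 0.68 [298.8 155.7] [522.3 182.2  52. ]
keeper_hinge top 0.87 [183.1 226.7] [521.8 194.7  52. ]
keeper_knob scene 0.64 [277.3 200.7] [634.7  15.2  85. ]
keeper_knob scene 0.62 [274.5 141.8] [460.8 137.8  85. ]
keeper_knob scene 0.54 [275.1 175.6] [564.2  61.6  85. ]
keeper_knob top 0.65 [205.3 250.9] [459.  130.9  85. ]
keeper_knob top 0.53 [227.8 
[... 1270 characters left out ...]
[401.6 192.5] [ 612.7 -428.     0. ]
{'time_s': 1.3, 'qpos': array([ 6.27967508e+01,  1.83122639e+01,  8.96379165e+01, -1.76317071e-03,
        7.20448223e+01, -1.14551169e+00]), 'qvel': array([0.10051538, 0.01182591, 0.03265452, 0.01343781, 0.17063984,
       0.06273239]), 'effort': array([ 8.63566584e-04, -4.12367642e+01, -2.32228804e+01,  7.27888732e-02,
        3.78246512e-02, -1.00278271e-05]), 'ee_pos': array([252.59732433, 516.56803273, 227.97962921]), 'ee_rot': array([1.79995037e+02, 1.77691492e-03, 1.53942806e+02]), 'force': array([-0.16805544,  0.79672067, -0.33988682]), 'torque': array([0.03039559, 0.00175182, 0.0136785 ]), 'gripper_force': 0.0, 'gripper_width': 91.29377042616873}
```

View pics/both.png

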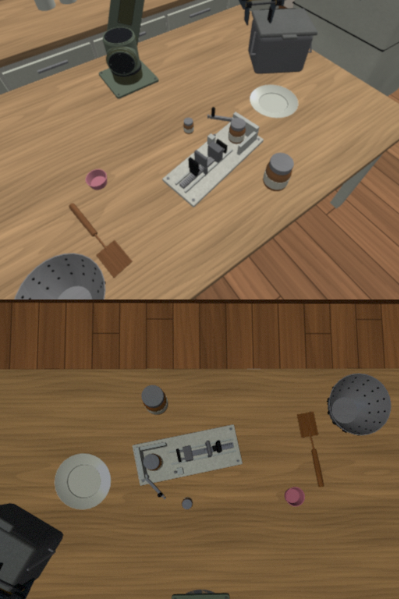

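```bash
cat >> h.py <<'E'
from scipy.optimize import least_squares
def fit(fs,obs):
    # obs: list of (frame index, uv, clamp xyz); solve clamp pose x,y,yaw
    def res(q):
        c,s=np.cos(q[2]),np.sin(q[2]);o=[]
        for i,uv,p in obs:
            P=[q[0]+c*p[0]-s*p[1],q[1]+s*p[0]+c*p[1],p[2]]
            o+=list(proj(fs[i],P)-uv)
        return np.array(o)
    r=least_squares(res,[595,45,0.1],loss='soft_l1');return r.x,res(r.x).reshape(-1,2)
def c2w(q,p):
    c,s=np.cos(q[2]),np.sin(q[2]);return np.array([q[0]+c*p[0]-s*p[1],q[1]+s*p[0]+c*p[1],p[2]])
E
python3 - <<'E'
from h import *
fs=[viewer.grab_frame(n) for n in("scene","top")]
P=dict(handle_mid=(0,-81,85),trigger_mid=(0,-115,85),keeper_hinge=(-48,155,52),catch=(-53.5,31,60),bay_wall=(50,113,65))
U=dict(handle_mid=[[256.8,205.3],[267.9,190.1]],trigger_mid=[[247.9,209.2],[277.7,190.9]],keeper_hinge=[[298.8,155.7],[183.1,226.7]],catch=[[271.1,174.9],[231,219.8]],bay_wall=[[315.9,177.6],[192.2,190.2]])
obs=[(i,np.array(U[k][i]),P[k]) for k in P for i in (0,1)]
q,r=fit(fs,obs);print(q,np.degrees(q[2]));print(r.round(1))
k=tri(fs,[[274.5,141.8],[205.3,250.9]]);print("knob",k)
h=c2w(q,(-48,155,52));d=R.from_euler('z',-q[2]).apply(k-h);print("open angle",np.arctan2(-d[0],-d[1]),np.hypot(d[0],d[1]))
f=fs[1];c=f["img"][110:300,150:310];cv2.imwrite("pics/crop.png",cv2.resize(c[:,:,::-1],None,fx=3.1,fy=3.1,interpolation=cv2.INTER_CUBIC))
E
```

```text
[5.96650851e+02 4.64834982e+01 1.93531214e-01] 11.088521789906503
[[ 0.1 -1.5]
 [-0.4  1.4]
 [-0.2  2.5]
 [ 2.4 -2. ]
 [ 1.4 -1.6]
 [ 2.   0.7]
 [-0.5 -0.1]
 [-0.6  0.3]
 [ 2.4 -0.8]
 [ 0.5 -1.7]]
knob [461.17854343 133.18149376  87.8614467 ]
open angle 0.999680811162794 81.14715560187847
```

View crop.

The picture shows the clamp board with three jars near it. In the scene picture, the small one is at (241,160), the middle one on the board at (304,165) and the large one at (358,218). The middle one, on the board, is meant. The knob is at scene (274,142) and top (205,251). I'll check the choice in a close crop.

View pics/crop.png

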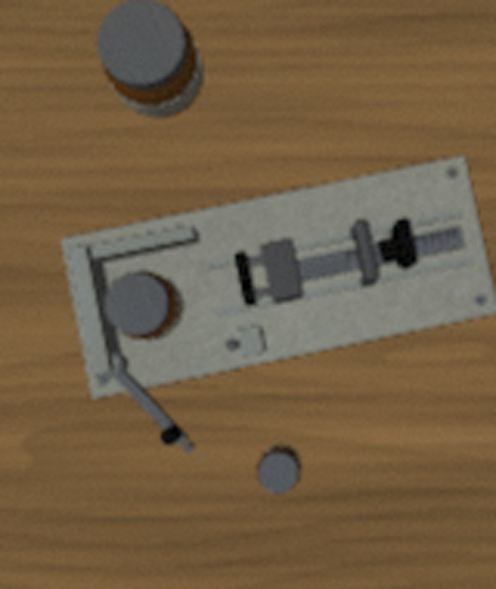

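The crop confirms the amber jar in the clamp's bay, at about (195,208) in the top picture, with the larger and smaller ones outside the clamp. The keeper stands open at about 1.0 rad. I'll refine the clamp pose with the board corners and then plan the push.

```bash
cat >> h.py <<'E'
def delta(tp,yaw):
    """shift (cm, tool axes after turning first) and turn about tool z (rad)"""
    s=sensors.state();p=np.array(s["ee_pos"]);y0=s["ee_rot"][2]
    dz=-((yaw-y0+180)%360-180)
    Rt=R.from_euler('xyz',[180,0,yaw],degrees=True).as_matrix()
    return np.radians(dz).round(3),(Rt.T@(np.array(tp)-p)/10).round(2)
E
python3 - <<'E'
from h import *
fs=[viewer.grab_frame(n) for n in("scene","top")]
P=dict(handle_mid=(0,-81,85),trigger_mid=(0,-115,85),keeper_hinge=(-48,155,52),catch=(-53.5,31,60),bay_wall=(50,113,65))
U=dict(handle_mid=[[256.8,205.3],[267.9,190.1]],trigger_mid=[[247.9,209.2],[277.7,190.9]],keeper_hinge=[[298.8,155.7],[183.1,226.7]],catch=[[271.1,174.9],[231,219.8]],bay_wall=[[315.9,177.6],[192.2,190.2]])
obs=[(i,np.array(U[k][i]),P[k]) for k in P for i in (0,1)]
for p,c in [((-75,185,15),(95,397)),((75,185,15),(62,240)),((75,-195,15),(465,157)),((-75,-195,15),(496,313))]:
    obs.append((1,np.array(c)/3.1+[149.7,109.7],p))
q,r=fit(fs,obs);print(q,np.degrees(q[2]));print(r.round(1).tolist())
np.save("q.npy",q)
k=tri(fs,[[274.5,141.8],[205.3,250.9]])
h=c2w(q,(-48,155,52));d=R.from_euler('z',-q[2]).apply(k-h);a=np.arctan2(-d[0],-d[1]);print("open",a,np.hypot(d[0],d[1]))
yaw=np.degrees(q[2])+90-np.degrees(a)
t=R.from_euler('z',q[2]).apply([np.cos(a),-np.sin(a),0])
kn=c2w(q,(-48-82*np.sin(a),155-82*np.cos(a),84));st=kn-40*t
print("knob",kn,k,"start",st,"yaw",yaw,delta([st[0],st[1],150],yaw))
E
```

```text
[5.96922219e+02 4.61178919e+01 1.95199843e-01] 11.184127185027373
[[0.1, -1.3], [-0.2, 1.2], [-0.2, 2.7], [2.5, -2.2], [1.2, -1.5], [2.2, 0.7], [-0.6, 0.0], [-0.4, 0.2], [2.4, -0.8], [0.6, -1.8], [-1.4, 1.1], [-0.8, -0.5], [0.1, -0.5], [1.4, 0.4]]
open 1.006044303272671 80.82982194618363
knob [460.33031744 132.37537383  84.        ] [461.17854343 133.18149376  87.8614467 ] start [432.77485521 161.37014063  84.        ] yaw 43.5420346043239 (np.float64(1.927), array([-11.41,  38.16,   7.8 ]))
```

step_arm(
  plan=[0, 0, 0, 0, 0, 0.12, 0, 0, 0, 0, 0, 0.12, 0, 0, 0, 0, 0, 0.12, 0, 0, 0, 0, 0, 0.12, 0, 0, 0, 0, 0, 0.12],
  hand=0,
  newtons=20,
)

```text
time_s: 1.92
ee_pos: [252.6, 516.6, 228.0]
ee_rot: [180.0, -0.0, 119.2]
force: [-0.1, 0.9, 0.2]
gripper_width: 61.0
gripper_force: 0.0
```

step_arm(
  plan=[0, 0, 0, 0, 0, 0.12, 0, 0, 0, 0, 0, 0.12, 0, 0, 0, 0, 0, 0.12, 0, 0, 0, 0, 0, 0.12, 0, 0, 0, 0, 0, 0.12],
)

```text
time_s: 2.33
ee_pos: [252.6, 516.6, 228.0]
ee_rot: [180.0, -0.0, 84.8]
force: [0.7, -0.2, -0.4]
gripper_width: 27.2
gripper_force: 0.0
```

step_arm(
  plan=[0, 0, 0, 0, 0, 0.12, 0, 0, 0, 0, 0, 0.12, 0, 0, 0, 0, 0, 0.12, 0, 0, 0, 0, 0, 0.12, 0, 0, 0, 0, 0, 0.12],
)

```text
time_s: 2.75
ee_pos: [252.6, 516.6, 227.9]
ee_rot: [-180.0, -0.0, 50.5]
force: [-1.7, 0.4, -0.7]
gripper_width: 0.3
gripper_force: 0.0
```

step_arm(
  plan=[0, 0, 0, 0, 0, 0.12, -1, 3.5, 0, 0, 0, 0, -1, 3.5, 0, 0, 0, 0, -1, 3.5, 0, 0, 0, 0, -1, 3.5, 0, 0, 0, 0],
)

```text
time_s: 3.17
ee_pos: [321.3, 386.7, 227.9]
ee_rot: [180.0, -0.0, 44.0]
force: [0.1, 1.0, 0.9]
gripper_width: 0.4
gripper_force: 0.0
```

step_arm(
  plan=[-1, 3.5, 1, 0, 0, 0, -1, 3.5, 1, 0, 0, 0, -1, 3.5, 1, 0, 0, 0, -1, 3.5, 1, 0, 0, 0, -1, 3.5, 1, 0, 0, 0],
)

```text
time_s: 3.58
ee_pos: [406.9, 225.7, 177.8]
ee_rot: [180.0, -0.1, 43.9]
force: [0.7, 0.7, 0.2]
gripper_width: 0.3
gripper_force: 0.0
```

```bash
python3 - <<'E'
from h import *
q=np.load("q.npy");f=viewer.grab_frame("top")
for r in viewer.pinpoint("keeper_knob",f)[:3]: print(r)
print(sensors.state()["ee_pos"],sensors.state()["ee_rot"],delta([432.8,161.4,84],43.5),sensors.state()["force"])
E
```

```text
[407.13763245 223.05028805 176.68064434] [179.95968789   0.1944359   43.60089527] (np.float64(0.002), array([-2.38,  6.24,  9.27])) [ 0.12170102  1.62167283 -0.04321185]
```

step_arm(
  plan=[-0.8, 2.08, 0, 0, 0, 0, -0.8, 2.08, 0, 0, 0, 0, -0.8, 2.08, 2, 0, 0, 0, 0, 0, 3, 0, 0, 0, 0, 0, 3, 0, 0, 0],
)

```text
time_s: 4.1
ee_pos: [433.7, 165.9, 98.3]
ee_rot: [179.9, -0.2, 43.8]
force: [0.4, 0.5, -1.7]
gripper_width: 0.2
gripper_force: 0.0
```

step_arm(
  plan=[0, 0, 1.3, 0, 0, 0, 0, 0, 0, 0, 0, 0],
)

```text
time_s: 4.27
ee_pos: [430.1, 165.5, 82.4]
ee_rot: [-179.8, 0.3, 43.9]
force: [0.3, 0.1, 0.2]
gripper_width: 0.6
gripper_force: 0.0
```

```bash
python3 - <<'E'
from h import *
q=np.load("q.npy");fs=[viewer.grab_frame(n) for n in("scene","top")]
for f in fs:
  for r in viewer.pinpoint("keeper_knob",f)[:3]: print(r, onz(f,r["location"],85))
s=sensors.state();print(s["ee_pos"],s["ee_rot"],s["force"])
im=[cv2.resize(fs[0]["img"][90:240,200:350],(400,400),interpolation=cv2.INTER_CUBIC),cv2.resize(fs[1]["img"][160:310,130:280],(400,400),interpolation=cv2.INTER_CUBIC)]
cv2.imwrite("pics/c2.png",np.hstack(im)[:,:,::-1])
E
```

```text
{'location': [274.0, 144.6], 'score': 0.69} [468.98965417 129.73678739  85.        ]
{'location': [203.5, 249.1], 'score': 0.44} [463.69857434 135.51239533  85.        ]
{'location': [229.8, 201.9], 'score': 0.38} [585.77424364  66.57012999  85.        ]
[433.40382482 166.57452779  86.28372977] [ 1.79935759e+02 -1.63030048e-01  4.39692743e+01] [-0.3397611   0.17850883  0.8056424 ]
```

View pics/c2.png

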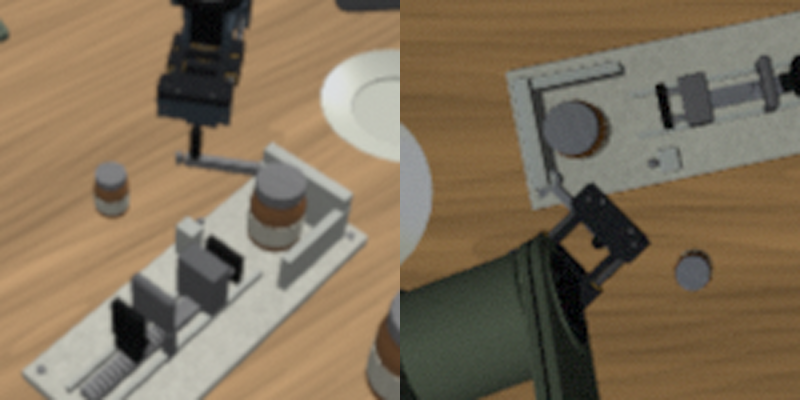

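The picture shows the closed fingers behind the knob (scene crop at about (195,145)) and clear of the small jar. I'll push along the arc now.

step_arm(
  plan=[0, 1.0, 0, 0, 0, 0, 0, 1.0, 0, 0, 0, 0, 0, 0.2, 0, 0, 0, 0, -0.1, 0.5, 0, 0, 0, -0.06, -0.1, 0.5, 0, 0, 0, -0.06],
)

```text
time_s: 4.88
ee_pos: [454.1, 141.0, 85.4]
ee_rot: [180.0, -0.1, 50.9]
force: [-0.3, 1.0, -0.3]
gripper_width: 0.5
gripper_force: 0.3
```

step_arm(
  plan=[-0.1, 0.5, 0, 0, 0, -0.06, -0.1, 0.5, 0, 0, 0, -0.06, -0.1, 0.5, 0, 0, 0, -0.06, -0.1, 0.5, 0, 0, 0, -0.06, -0.1, 0.5, 0, 0, 0, -0.06],
)

```text
time_s: 5.3
ee_pos: [472.3, 123.3, 85.3]
ee_rot: [180.0, -0.0, 68.1]
force: [-1.3, 0.1, 1.0]
gripper_width: 0.5
gripper_force: 0.3
```

step_arm(
  plan=[-0.1, 0.5, 0, 0, 0, -0.06, -0.1, 0.5, 0, 0, 0, -0.06, -0.1, 0.5, 0, 0, 0, -0.06, -0.1, 0.5, 0, 0, 0, -0.06, -0.1, 0.5, 0, 0, 0, -0.06],
)

```text
time_s: 5.72
ee_pos: [495.0, 112.0, 85.3]
ee_rot: [180.0, -0.0, 85.3]
force: [-0.1, 0.4, 0.2]
gripper_width: 0.4
gripper_force: 0.3
```

```bash
python3 - <<'E'
from h import *
q=np.load("q.npy");f=viewer.grab_frame("scene")
for r in viewer.pinpoint("keeper_knob",f)[:3]: print(r, onz(f,r["location"],85))
s=sensors.state();p=np.array(s["ee_pos"]);print(p,s["ee_rot"],s["force"],s["time_s"])
e=R.from_euler('z',-q[2]).apply(p-[q[0],q[1],0]);print("clamp",e,"yaw rel",s["ee_rot"][2]-np.degrees(q[2]))
print("shut knob px",proj(f,c2w(q,(-48,73,85))))
E
```

```text
{'location': [280.0, 157.0], 'score': 0.69} [517.69638177 114.07745161  85.        ]
[495.63027421 112.07451809  85.31398768] [ 1.79921151e+02 -2.43532650e-02  8.51097703e+01] [ 0.97558522 -0.50955118  0.25934547] 5.8167
clamp [-86.57518407  84.35088672  85.31398768] yaw rel 73.92564311727592
shut knob px [282.33458751 161.73281382]
```

step_arm(
  plan=[-0.06, 0.4, 0, 0, 0, -0.05, -0.06, 0.4, 0, 0, 0, -0.05, -0.06, 0.3, 0, 0, 0, -0.04, -0.06, 0.3, 0, 0, 0, -0.04, 0, 0, 0, 0, 0, 0],
)

```text
time_s: 6.23
ee_pos: [508.8, 109.7, 85.1]
ee_rot: [180.0, -0.0, 95.4]
force: [-0.0, 0.2, 0.1]
gripper_width: 0.4
gripper_force: 0.0
```

step_arm(
  plan=[0, 0.2, 0, 0, 0, -0.02, 0, 0.2, 0, 0, 0, -0.02, 0, 0.2, 0, 0, 0, -0.02, 0, 0, 0, 0, 0, 0],
)

```text
time_s: 6.57
ee_pos: [512.8, 109.8, 84.8]
ee_rot: [-179.8, 0.1, 99.0]
force: [-2.1, -3.4, 0.7]
gripper_width: 0.7
gripper_force: 1.6
```

```bash
cat >> h.py <<'E'
def rep(kn="keeper_knob",z=85):
    q=np.load("q.npy");f=viewer.grab_frame("scene")
    I=lambda w:R.from_euler('z',-q[2]).apply(w-[q[0],q[1],0]).round(1)
    for r in viewer.pinpoint(kn,f)[:3]: print(np.round(r["location"],1),round(r["score"],2),I(onz(f,r["location"],z)))
    s=sensors.state();p=np.array(s["ee_pos"])
    print("TCP clamp",I(p),"yaw rel",s["ee_rot"][2]-np.degrees(q[2]),"F clamp",R.from_euler('z',-q[2]).apply(s["force"]).round(1),s["time_s"],s["gripper_width"],s["gripper_force"])
    return f,q
E
python3 -c "
from h import *
rep()"
```

```text
[282.5 162.3] 0.44 [-46.3  71.7  85. ]
TCP clamp [-69.7  78.9  84.7] yaw rel 87.739659355061 F clamp [-4.3 -2.4  1.1] 6.6667 0.291727800670715 1.87495619058609
```

step_arm(
  plan=[0, 0.15, 0, 0, 0, -0.02, 0, 0.15, 0, 0, 0, -0.02, 0, 0.15, 0, 0, 0, 0, 0, 0, 0, 0, 0, 0],
)

```text
time_s: 7.0
ee_pos: [517.4, 111.2, 84.7]
ee_rot: [-179.8, -0.0, 101.2]
force: [-5.6, -2.1, 3.4]
gripper_width: 0.5
gripper_force: 3.1
```

step_arm(
  plan=[0, 0.15, 0, 0, 0, 0, 0, 0.15, 0, 0, 0, 0, 0, 0, 0, 0, 0, 0],
)

```text
time_s: 7.25
ee_pos: [517.7, 111.2, 84.6]
ee_rot: [-179.4, 0.0, 101.2]
force: [-11.4, -4.3, 8.2]
gripper_width: 0.2
gripper_force: 6.3
```

```bash
python3 -c "
from h import *
rep()"
```

```text
[284.2 162. ] 0.59 [-43.6  75.8  85. ]
TCP clamp [-65.1  79.2  84.6] yaw rel 90.0467338563906 F clamp [-12.1  -1.7   6.5] 7.35 0.44922873467770874 6.193195581436157
```

step_arm(
  plan=[0, -0.5, 0, 0, 0, 0, 0, -1, 0, 0, 0, 0, 0, 0, -3, 0, 0, 0, 0, 0, -4, 0, 0, 0, 0, 0, -2, 0, 0, 0.12],
)

```text
time_s: 7.77
ee_pos: [509.1, 109.9, 178.7]
ee_rot: [179.6, -0.1, 94.3]
force: [1.9, -0.3, 0.9]
gripper_width: 0.6
gripper_force: 0.0
```

step_arm(
  plan=[0, 0, 0, 0, 0, 0.12, 0, 0, 0, 0, 0, 0.12, 0, 0, 0, 0, 0, 0.12, 0, 0, 0, 0, 0, 0.12, 0, 0, 0, 0, 0, 0.12],
  hand=6.4,
)

```text
time_s: 8.18
ee_pos: [507.7, 109.6, 175.3]
ee_rot: [179.9, -0.1, 59.6]
force: [-0.2, -0.2, -0.6]
gripper_width: 31.1
gripper_force: 0.0
```

step_arm(
  plan=[0, 0, 0, 0, 0, 0.12, 0, 0, 0, 0, 0, 0.12, 0, 0, 0, 0, 0, 0.12, 0, 0, 0, 0, 0, 0.12, 0, 0, 0, 0, 0, 0.12],
)

```text
time_s: 8.6
ee_pos: [507.7, 109.6, 175.2]
ee_rot: [-180.0, -0.2, 25.3]
force: [-0.2, -0.2, -0.1]
gripper_width: 62.9
gripper_force: 0.0
```

step_arm(
  plan=[0, 0, 0, 0, 0, 0.12, 0, 0, 0, 0, 0, 0.12, 1.5, 3.4, 0, 0, 0, 0.01, 1.5, 3.4, 0, 0, 0, 0, 1.5, 3.4, 0, 0, 0, 0],
)

```text
time_s: 9.02
ee_pos: [572.8, 17.8, 175.5]
ee_rot: [-180.0, -0.2, 11.4]
force: [0.5, -0.1, 1.0]
gripper_width: 63.9
gripper_force: 0.0
```

step_arm(
  plan=[1.6, 3.4, 0, 0, 0, 0, 1.6, 3.4, 0, 0, 0, 0, 0, 0, 0, 0, 0, 0],
)

```text
time_s: 9.27
ee_pos: [620.7, -47.3, 174.8]
ee_rot: [179.8, -0.3, 11.0]
force: [1.0, 0.1, 1.3]
gripper_width: 64.0
gripper_force: 0.0
```

```bash
python3 - <<'E'
from h import *
rep()
q=np.load("q.npy");fs=[viewer.grab_frame(n) for n in("scene","top")]
for n,p in dict(trigger_mid=(0,-115,85),handle_mid=(0,-81,85),keeper_hinge=(-48,155,52),keeper_knob=(-48,73,85),bay_wall=(50,113,65)).items():
  for f in fs:
    for r in viewer.pinpoint(n,f)[:2]: print(n,round(r["score"],2),np.round(r["location"],1),proj(f,c2w(q,p)).round(1))
im=[cv2.resize(fs[0]["img"][120:240,200:320],(400,400),interpolation=cv2.INTER_CUBIC),cv2.resize(fs[1]["img"][160:280,170:290],(400,400),interpolation=cv2.INTER_CUBIC)]
cv2.imwrite("pics/c3.png",np.hstack(im)[:,:,::-1])
E
```

```text
[283.8 162.2] 0.53 [-43.9  74.5  85. ]
TCP clamp [  2.3 -91.4 174.6] yaw rel -0.033621573552741424 F clamp [ 0.2  0.2 -0.3] 9.3667 63.639278243908315 0.0
trigger_mid 0.64 [248.7 211.3] [247.7 211.9]
handle_mid 0.74 [255.1 204.4] [256.9 204. ]
handle_mid 0.89 [271.9 190. ] [267.7 191.3]
handle_mid 0.3 [108.6 232.7] [267.7 191.3]
keeper_hinge 0.74 [299.8 155.2] [300.  154.2]
keeper_hinge 0.58 [283.1 188.7] [300.  154.2]
keeper_hinge 0.71 [182.  226.2] [185.3 227.4]
keeper_knob 0.48 [282.5 160.9] [282.3 161.7]
keeper_knob 0.57 [214.3 221.5] [213.9 221.2]
bay_wall 0.63 [317.4 177.4] [318.3 176.8]
bay_wall 0.81 [192.  186.1] [192.8 188.4]
```

View pics/c3.png

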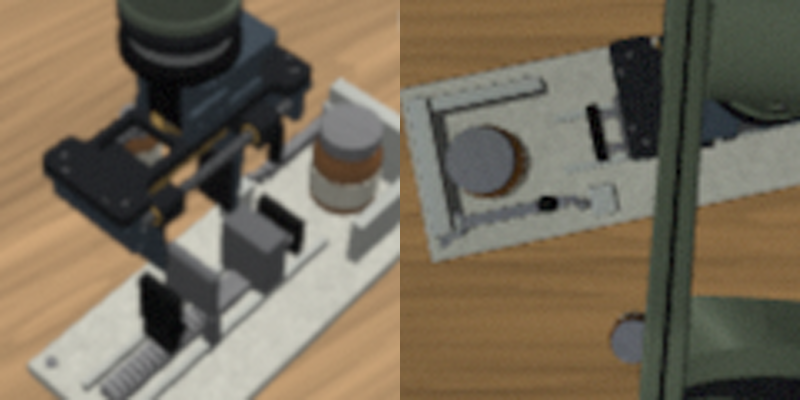

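The picture shows the keeper bar lying along the jar's side with its end at the catch post (top crop (590,202)), and the fingers above the handle and trigger. I'll open a bit wider and descend.

step_arm(
  plan=[-0.1, 0, 2, 0, 0, 0, -0.1, 0, 2, 0, 0, 0, 0, 0, 1.5, 0, 0, 0, 0, 0, 1, 0, 0, 0, 0, 0, 0, 0, 0, 0],
  hand=7.4,
)

```text
time_s: 10.38
ee_pos: [612.7, -42.6, 107.6]
ee_rot: [-179.9, 0.3, 11.3]
force: [-0.2, -0.8, 1.6]
gripper_width: 74.0
gripper_force: 0.0
```

```bash
python3 - <<'E'
from h import *
f,q=rep()
cv2.imwrite("pics/c4.png",cv2.resize(f["img"][140:250,190:320],(700,592),interpolation=cv2.INTER_CUBIC)[:,:,::-1])
E
```

```text
[298.3 153.1] 0.74 [-36.7 128.9  85. ]
[284.4 162.3] 0.38 [-42.4  75.3  85. ]
TCP clamp [ -0.  -90.6 110.2] yaw rel 0.09151889269296198 F clamp [ 0.2 -0.5  0.1] 10.4833 74.05203282729435 0.0
```

View pics/c4.png

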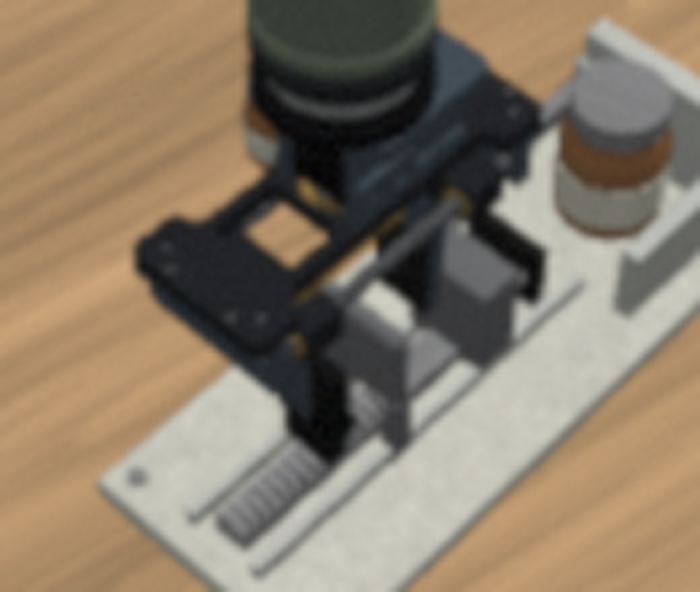

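The fingers straddle the trigger and handle (crop (320,400) and (410,250)), and the rear finger is clear of the jaw head. I'll descend and try a first gentle stroke.

step_arm(
  plan=[0, 0, 1.5, 0, 0, 0, 0, 0, 1.3, 0, 0, 0, 0, 0, 0.8, 0, 0, 0, 0, 0, 0, 0, 0, 0],
)

```text
time_s: 10.82
ee_pos: [613.7, -42.7, 73.2]
ee_rot: [-180.0, 0.1, 11.3]
force: [0.1, 0.4, -0.9]
gripper_width: 74.0
gripper_force: 0.0
```

step_arm(
  plan=[0, 0, 0, 0, 0, 0, 0, 0, 0, 0, 0, 0],
  hand=5.0,
  newtons=15,
)

```text
time_s: 10.98
ee_pos: [615.0, -42.8, 75.0]
ee_rot: [180.0, -0.1, 11.3]
force: [-0.9, -1.1, 0.2]
gripper_width: 63.6
gripper_force: 0.0
```

step_arm(
  plan=[0, 0, 0, 0, 0, 0, 0, 0, 0, 0, 0, 0, 0, 0, 0, 0, 0, 0],
  hand=2.8,
)

```text
time_s: 11.23
ee_pos: [615.3, -44.4, 75.0]
ee_rot: [179.8, -0.1, 11.3]
force: [1.0, -5.6, 0.7]
gripper_width: 43.2
gripper_force: 3.1
```

step_arm(
  plan=[0, 0, 0, 0, 0, 0, 0, 0, 0, 0, 0, 0, 0, 0, 0, 0, 0, 0],
)

```text
time_s: 11.48
ee_pos: [614.4, -40.3, 74.9]
ee_rot: [-179.8, -0.1, 11.2]
force: [-1.9, 8.5, 3.2]
gripper_width: 28.0
gripper_force: 12.1
```

```bash
python3 - <<'E'
from h import *
f,q=rep("pad_face",55)
E
```

```text
[287.2 183.8] 0.44 [-1.2 41.9 55. ]
TCP clamp [  0.4 -88.1  74.9] yaw rel 0.06391274150552739 F clamp [0.5 7.8 3.7] 11.5833 28.012306689729805 11.844230443239212
```

step_arm(
  plan=[0, -0.15, 0, 0, 0, 0, 0, 0, 0, 0, 0, 0, 0, 0, 0, 0, 0, 0, 0, 0, 0, 0, 0, 0, 0, 0, 0, 0, 0, 0],
  hand=7.0,
)

```text
time_s: 12.0
ee_pos: [613.8, -41.4, 73.9]
ee_rot: [-180.0, 0.0, 11.3]
force: [-0.0, -0.1, 0.1]
gripper_width: 58.9
gripper_force: 0.1
```

step_arm(
  plan=[0, 0, 0, 0, 0, 0, 0, 0, 0, 0, 0, 0, 0, 0, 0, 0, 0, 0],
)

```text
time_s: 12.25
ee_pos: [613.4, -41.1, 73.6]
ee_rot: [-180.0, 0.1, 11.3]
force: [-0.2, 1.0, -0.0]
gripper_width: 69.9
gripper_force: 0.0
```

step_arm(
  plan=[0, 0, 0, 0, 0, 0, 0, 0, 0, 0, 0, 0, 0, 0, 0, 0, 0, 0, 0, 0, 0, 0, 0, 0, 0, 0, 0, 0, 0, 0],
  hand=2.8,
)

```text
time_s: 12.67
ee_pos: [614.0, -42.9, 73.8]
ee_rot: [179.8, 0.0, 11.3]
force: [0.4, -7.7, -1.9]
gripper_width: 39.7
gripper_force: 3.3
```

step_arm(
  plan=[0, 0, 0, 0, 0, 0, 0, 0, 0, 0, 0, 0, 0, 0, 0, 0, 0, 0, 0, 0, 0, 0, 0, 0],
)

```text
time_s: 13.0
ee_pos: [613.5, -40.4, 73.7]
ee_rot: [-179.9, 0.0, 11.3]
force: [-1.1, 3.8, -1.7]
gripper_width: 28.0
gripper_force: 9.7
```

```bash
python3 - <<'E'
from h import *
f,q=rep("pad_face",55)
cv2.imwrite("pics/c5.png",cv2.resize(f["img"][140:250,210:340],(700,592),interpolation=cv2.INTER_CUBIC)[:,:,::-1])
E
```

```text
[289.5 178.4] 0.53 [-9.1 61.1 55. ]
[121.7 301.3] 0.49 [ -50.7 -466.2   55. ]
TCP clamp [ -0.5 -88.1  73.7] yaw rel 0.10203637578817037 F clamp [ 0.2  4.1 -1.7] 13.1 27.94465968708362 10.116661190986633
```

View pics/c5.png

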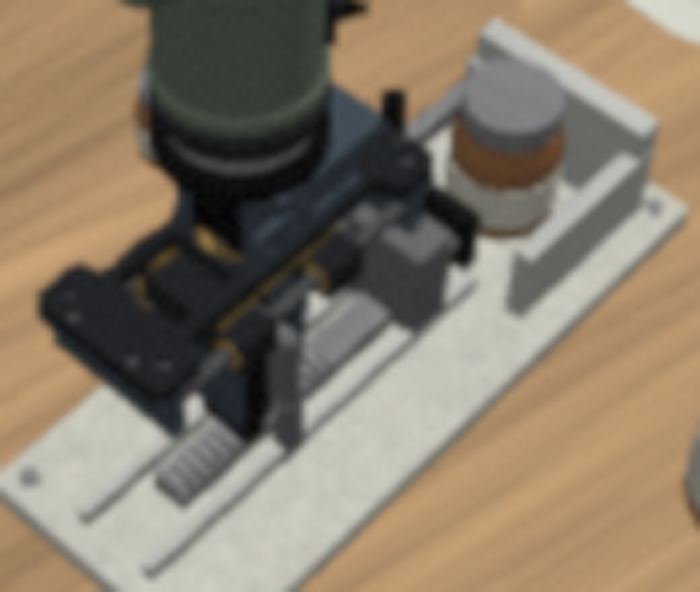

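The jaw has moved up: the pad is at about y 60 mm, so jaw travel is roughly 34. The jar is standing and the keeper is still shut. Two more cycles.

step_arm(
  plan=[0, 0, 0, 0, 0, 0, 0, 0, 0, 0, 0, 0, 0, 0, 0, 0, 0, 0, 0, 0, 0, 0, 0, 0, 0, 0, 0, 0, 0, 0],
  hand=7.0,
)

```text
time_s: 13.52
ee_pos: [614.1, -41.5, 74.2]
ee_rot: [-180.0, -0.0, 11.2]
force: [-0.4, 0.5, 0.5]
gripper_width: 58.7
gripper_force: 0.2
```

step_arm(
  plan=[0, 0, 0, 0, 0, 0, 0, 0, 0, 0, 0, 0, 0, 0, 0, 0, 0, 0],
)

```text
time_s: 13.77
ee_pos: [614.0, -41.1, 74.1]
ee_rot: [-180.0, -0.0, 11.3]
force: [-0.2, 0.0, 0.4]
gripper_width: 69.8
gripper_force: 0.0
```

step_arm(
  plan=[0, 0, 0, 0, 0, 0, 0, 0, 0, 0, 0, 0, 0, 0, 0, 0, 0, 0, 0, 0, 0, 0, 0, 0, 0, 0, 0, 0, 0, 0],
  hand=2.8,
)

```text
time_s: 14.18
ee_pos: [614.3, -43.0, 74.0]
ee_rot: [179.8, -0.0, 11.3]
force: [0.5, -6.6, -0.9]
gripper_width: 39.5
gripper_force: 3.3
```

step_arm(
  plan=[0, 0, 0, 0, 0, 0, 0, 0, 0, 0, 0, 0, 0, 0, 0, 0, 0, 0, 0, 0, 0, 0, 0, 0],
)

```text
time_s: 14.52
ee_pos: [613.8, -40.3, 73.9]
ee_rot: [-179.9, -0.0, 11.3]
force: [-0.5, 4.6, -0.8]
gripper_width: 28.0
gripper_force: 9.8
```

```bash
python3 -c "
from h import *
rep('pad_face',55)"
```

```text
[292.6 175.3] 0.61 [-10.1  75.7  55. ]
TCP clamp [ -0.3 -88.1  73.9] yaw rel 0.09653273274414254 F clamp [0.2 5.4 0.7] 14.6167 28.031252412586902 10.282631814479828
```

step_arm(
  plan=[0, 0, 0, 0, 0, 0, 0, 0, 0, 0, 0, 0, 0, 0, 0, 0, 0, 0, 0, 0, 0, 0, 0, 0, 0, 0, 0, 0, 0, 0],
  hand=7.0,
)

```text
time_s: 15.03
ee_pos: [613.9, -41.5, 74.0]
ee_rot: [-180.0, -0.0, 11.3]
force: [-0.1, -0.2, 0.3]
gripper_width: 58.4
gripper_force: 0.1
```

step_arm(
  plan=[0, 0, 0, 0, 0, 0, 0, 0, 0, 0, 0, 0, 0, 0, 0, 0, 0, 0],
)

```text
time_s: 15.28
ee_pos: [613.7, -41.1, 73.9]
ee_rot: [-180.0, 0.0, 11.3]
force: [0.4, 0.3, -0.5]
gripper_width: 69.6
gripper_force: 0.0
```

step_arm(
  plan=[0, 0, 0, 0, 0, 0, 0, 0, 0, 0, 0, 0, 0, 0, 0, 0, 0, 0],
  hand=4.5,
)

```text
time_s: 15.53
ee_pos: [613.9, -41.9, 73.9]
ee_rot: [179.9, 0.0, 11.3]
force: [1.1, -8.4, -0.6]
gripper_width: 52.6
gripper_force: 3.3
```

step_arm(
  plan=[0, 0, 0, 0, 0, 0, 0, 0, 0, 0, 0, 0, 0, 0, 0, 0, 0, 0],
  hand=3.6,
)

```text
time_s: 15.78
ee_pos: [614.2, -43.0, 73.9]
ee_rot: [179.8, -0.0, 11.3]
force: [0.4, -6.1, -1.1]
gripper_width: 36.7
gripper_force: 3.4
```

step_arm(
  plan=[0, 0, 0, 0, 0, 0, 0, 0, 0, 0, 0, 0, 0, 0, 0, 0, 0, 0, 0, 0, 0, 0, 0, 0],
  hand=2.8,
)

```text
time_s: 16.12
ee_pos: [613.6, -40.4, 73.8]
ee_rot: [-179.9, 0.0, 11.3]
force: [-0.4, 4.2, -0.7]
gripper_width: 28.1
gripper_force: 10.8
```

```bash
python3 - <<'E'
from h import *
f,q=rep("pad_face",55)
cv2.imwrite("pics/c6.png",cv2.resize(f["img"][140:250,210:340],(700,592),interpolation=cv2.INTER_CUBIC)[:,:,::-1])
E
```

```text
[296.3 173.7] 0.62 [-6.3 87.3 55. ]
TCP clamp [ -0.4 -88.1  73.9] yaw rel 0.09931759702936027 F clamp [ 0.   4.8 -0.1] 16.2167 27.876970474968196 11.27443179488182
```

View pics/c6.png

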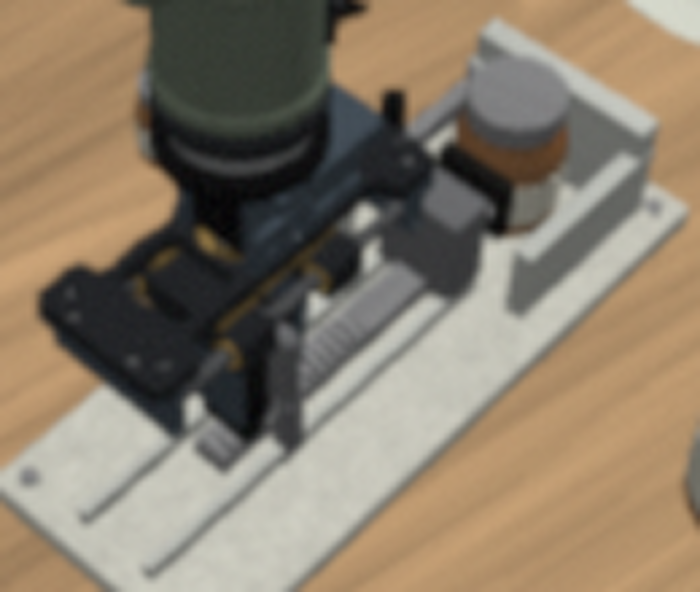

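The pad is now at or just touching the jar, at about y 88 to 90. I'll make the next stroke in small steps while watching the force.

step_arm(
  plan=[0, 0, 0, 0, 0, 0, 0, 0, 0, 0, 0, 0, 0, 0, 0, 0, 0, 0, 0, 0, 0, 0, 0, 0, 0, 0, 0, 0, 0, 0],
  hand=7.0,
)

```text
time_s: 16.63
ee_pos: [613.9, -41.5, 74.0]
ee_rot: [-180.0, -0.0, 11.3]
force: [0.1, 0.1, -0.1]
gripper_width: 58.5
gripper_force: 0.2
```

step_arm(
  plan=[0, 0, 0, 0, 0, 0, 0, 0, 0, 0, 0, 0, 0, 0, 0, 0, 0, 0],
)

```text
time_s: 16.88
ee_pos: [613.9, -41.1, 74.0]
ee_rot: [-180.0, -0.0, 11.3]
force: [0.1, 0.1, -0.3]
gripper_width: 69.7
gripper_force: 0.0
```

step_arm(
  plan=[0, 0, 0, 0, 0, 0, 0, 0, 0, 0, 0, 0, 0, 0, 0, 0, 0, 0, 0, 0, 0, 0, 0, 0],
  hand=5.2,
)

```text
time_s: 17.22
ee_pos: [614.2, -42.4, 74.0]
ee_rot: [179.9, -0.0, 11.3]
force: [1.2, -5.5, -1.4]
gripper_width: 52.2
gripper_force: 2.7
```

step_arm(
  plan=[0, 0, 0, 0, 0, 0, 0, 0, 0, 0, 0, 0],
  hand=4.7,
)

```text
time_s: 17.38
ee_pos: [614.3, -43.3, 73.9]
ee_rot: [179.8, -0.0, 11.3]
force: [0.9, -8.3, -1.4]
gripper_width: 47.3
gripper_force: 3.9
```

step_arm(
  plan=[0, 0, 0, 0, 0, 0, 0, 0, 0, 0, 0, 0],
  hand=4.3,
)

```text
time_s: 17.55
ee_pos: [614.5, -43.8, 73.9]
ee_rot: [179.8, -0.0, 11.3]
force: [0.9, -9.0, -1.5]
gripper_width: 43.2
gripper_force: 4.8
```

```bash
python3 -c "
from h import *
rep('pad_face',55)"
```

```text
[296.8 172.8] 0.49 [-7.4 90.8 55. ]
TCP clamp [ -0.3 -91.7  73.9] yaw rel 0.13291326446850782 F clamp [-0.8 -9.3 -1.3] 17.65 42.66131933270198 4.718655198812485
```

step_arm(
  plan=[0, 0, 0, 0, 0, 0, 0, 0, 0, 0, 0, 0, 0, 0, 0, 0, 0, 0],
  hand=3.8,
)

```text
time_s: 17.9
ee_pos: [614.6, -44.5, 73.9]
ee_rot: [179.7, -0.0, 11.3]
force: [1.9, -10.4, -2.0]
gripper_width: 38.6
gripper_force: 5.6
```

step_arm(
  plan=[0, 0, 0, 0, 0, 0, 0, 0, 0, 0, 0, 0, 0, 0, 0, 0, 0, 0],
  hand=3.4,
)

```text
time_s: 18.15
ee_pos: [614.3, -43.3, 73.9]
ee_rot: [179.8, -0.0, 11.3]
force: [1.2, -7.8, -0.5]
gripper_width: 34.2
gripper_force: 10.6
```

```bash
python3 -c "
from h import *
rep('pad_face',55)"
```

```text
[295.6 174.9] 0.44 [-4.9 82.6 55. ]
[250.9 209. ] 0.21 [-15.2 -87.9  55. ]
TCP clamp [ -0.3 -91.1  73.9] yaw rel 0.11456994772466444 F clamp [-0.9 -7.5 -1. ] 18.25 34.43824354368901 10.591387376189232
```

step_arm(
  plan=[0, 0, 0, 0, 0, 0, 0, 0, 0, 0, 0, 0, 0, 0, 0, 0, 0, 0, 0, 0, 0, 0, 0, 0, 0, 0, 0, 0, 0, 0],
  hand=3.1,
  newtons=18,
)

```text
time_s: 18.67
ee_pos: [614.0, -41.8, 73.9]
ee_rot: [179.9, -0.0, 11.3]
force: [0.9, -5.1, -0.1]
gripper_width: 31.0
gripper_force: 14.3
```

```bash
python3 - <<'E'
from h import *
f,q=rep("keeper_knob",85)
t=viewer.grab_frame("top")
print(len(f["img"]))
a=cv2.resize(f["img"][140:240,230:330],(400,400),interpolation=cv2.INTER_CUBIC);b=cv2.resize(t["img"][170:250,160:240],(400,400),interpolation=cv2.INTER_CUBIC)
cv2.imwrite("pics/c7.png",np.hstack([a,b])[:,:,::-1])
E
```

```text
[282.9 160.8] 0.41 [-49.2  76.7  85. ]
TCP clamp [ -0.3 -89.6  73.9] yaw rel 0.10757886536232064 F clamp [ 0.4 -5.4 -1.4] 18.7667 30.880542010671306 14.28605318069458
384
```

View pics/c7.png

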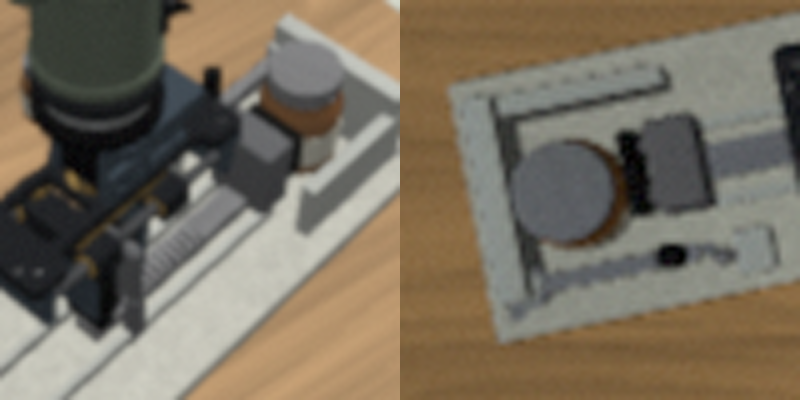

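The pad presses the jar against the fence. The trigger force is about 17 N, which puts the pad at about 9 N. I'll check the keeper angle against a projected overlay before handing in.

```bash
python3 - <<'E'
from h import *
q=np.load("q.npy");t=viewer.grab_frame("top")
K=10;x0,y0=175,205
# local fix of projection offset using hinge/fence: overlay lines
im=cv2.resize(t["img"][y0:y0+45,x0:x0+60],None,fx=K,fy=K,interpolation=cv2.INTER_CUBIC)[:,:,::-1].copy()
P=lambda p:tuple(int(v) for v in (proj(t,c2w(q,p))-[x0-.5,y0-.5])*K)
for a,c in((0,(0,255,0)),(.1,(0,0,255))):
    s,k=np.sin(a),np.cos(a)
    cv2.line(im,P((-48,155,59)),P((-48-100*s,155-100*k,59)),c,1)
pts=[(-65.5,21,60),(-41.5,21,60),(-41.5,41,60),(-65.5,41,60)]
cv2.polylines(im,[np.array([P(p) for p in pts])],True,(255,0,255),1)
cv2.line(im,P((-75,185,15)),P((-75,0,15)),(255,255,0),1)
cv2.imwrite("pics/c8.png",im)
E
```

```text
(no output)
```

View pics/c8.png

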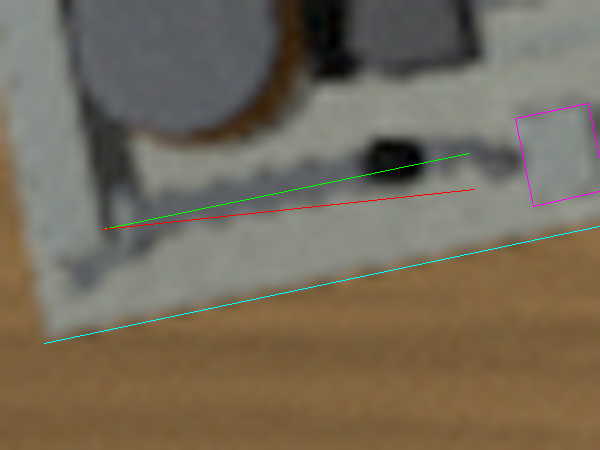

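The bar lies along the shut (green) line, well off the 0.1 rad line, so the keeper is home. I'll hand in.

```bash
python3 -c "
from h import *
print(env.job_done())"
```

```text
the job is handed in; nothing more can be done
None
```

The job is handed in, but no verdict came back. The keeper is shut in its detent, and the jar stands pinned against the fence with the trigger still squeezed. From the gripper and wrist readings I estimate about 9 N of pad push, and the arm never went near the plate, muffin cup or spatula.

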